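# Ready the test kiln for its drying fire

## Task

The test kiln is loaded: get it ready for its drying fire. With the fingertips, push the kiln door gently until it is fully shut, without slamming it, and push the vent cover (the flat slab lying between the rails on the roof) along its rails until the vent hole is completely open, never lifting it off the roof. Leave the pots and the jar where they stand.

Things in the scene. Friction and masses are not known exactly. Their poses are not given: they have to be found in the camera images.
- kiln: Bench-top test kiln, fixed; grey steel case 260 mm deep (x, towards the back) by 280 mm wide (y, to the left seen from the front), flat roof at z = 275 mm. Origin: centre of its underside, on the bench; turned up to 0.25 rad. The case's front is at x = -130 mm. A grey control box is fixed to its right side (y = -141 to -211 mm, top at z = 210 mm).
- door (a joint): Angle of the kiln door in rad: 0 shut against the case, positive open (starts at 0.3 to 0.7, limit 1.6). It hangs on an upright hinge at the case's front left corner and swings out towards the robot. It stays where it is left: hinge friction about 0.35 N m, no spring, no latch.
- door_hinge (a point): On the hinge axis, level with the door's top edge (z = 267 mm). Axes turn with the door: -y along the door from hinge to free edge, -x the outer face's outward normal. The flat panel spans y = -12 to -292, x = -17.5 to +17.5, z = 0 to -232 mm here. Shut, these axes are parallel to the kiln's and the point lies at x = -149.5, y = +152 mm in its frame.
- door_panel (a point): Point on the door's outer face, 172 mm from the hinge axis and 20 mm below the top edge; axes as door_hinge. The upper 80 mm of the outer face is bare but for two 3 mm hinge straps near the hinge.
- door_handle (a point): Middle of the upright black bar handle, 35 mm out from the outer face, 262 mm from the hinge axis; its top is about 80 mm below the door's top edge. Axes as door_hinge. A peep-hole plug also stands out 15 mm at the panel's centre, 117 mm below the top.
- vent (a point): Centre of the round vent hole, 32 mm across, in the roof, at roof height: x = -60, y = -60, z = 275 mm in the kiln's frame, axes as the kiln's. At first hidden under the vent cover.
- rail_stop (a point): On the roof, the middle of the near face of the stop bar at the rails' left end: x = -60, y = +97.5, z = 275 mm in the kiln's frame. Two straight rails run along y from the stop's end to y = -112 mm, 8 mm high, 5 mm thick, inner faces 74 mm apart; the stop is 8 mm high; the right end is open.
- vent_cover: Vent cover: loose slab of pale grey-brown kiln shelf, 70 mm (x) by 90 mm along the rails (y) by 15 mm thick, about 190 g, lying flat on the roof between the rails with 2 mm play each side, at first over the vent hole. Origin: centre of its underside. A push of 1 to 3 N on its right end slides it left (kiln +y), up to the stop.
- roof_bowl: Small clay bowl, 60 mm across, 32 mm high, drying on the roof at the back left, behind the rails; leave alone. Origin: centre of its underside.
- glaze_jar: Glaze jar, 68 mm across, 85 mm high, on the bench beside the kiln front; leave alone. Origin: centre of its underside.
- clay_mug: Terracotta mug, 80 mm across, 95 mm high, with a handle, on the bench beside the kiln front (jar and mug may be on either side); leave alone. Origin: centre of its underside.
- test_cup0: Small bisque test cup, 42 mm across, 45 mm high, standing inside the kiln chamber on the right; leave alone. Origin: centre of its underside.
- test_cup1: The same kind of cup, in the chamber on the left; leave alone. Origin: centre of its underside.

How it is judged:
By the outcome, as a careful person would: the job done as asked, in the order asked, and still so for the second after the job is handed in, with the robot touching nothing.
It also fails if it takes over 42 s, if anything falls off the work surface, if the arm or the gripper's body presses on something with over 40 N, if the wrist force passes 120 N, or if a joint passes its speed limit or range.

## Robot

A 7-joint arm with a two-finger parallel gripper is mounted at the origin on the work surface. World frame = base frame: x ahead of the robot, y to its left, z up, the work surface at z = 0. Lengths are in m, angles in degrees, forces in N, time in s.
With the tool pointing down it reaches from about 0.4 to 0.85 m from the base axis. Payload 10.4 kg.
Tool frame: the origin (TCP) lies midway between the tips of the shut fingers; the grasp point (between the pads) lies 19 mm behind it (ctrl.pinch_z is the distance from the TCP to the grasp point, in m); z points along the fingers, y is the line along which they close (so a half turn about z gives the same grasp; the last joint's range is limited). The gripper opens to 87 mm and grips with 3 to 60 N. Pads are 19 mm wide; open, the fingers measure 117 mm over their backs; the gripper's body (75 mm by 190 mm) begins 51 mm behind the grasp point.
Start: joints at [68.95, 19.034, -3.707, 83.658, 1.238, 77.344, -5.071], TCP at [0.211, -0.588, 0.223] pointing down, gripper open.
Joint ranges: [-148.97, 148.97], [-28.65, 121.19], [-84.17, 76.75], [9.2, 138.47], [-72.65, 252.65], [3.7, 117.97], [-149.18, 149.18]. Speed limits (degrees/s): [127.2, 127.2, 159.86, 159.86, 180, 180, 180].

## Interface

Orientations are given as [roll, pitch, yaw] about the fixed x, y, z axes, in that order (R = Rz(yaw) Ry(pitch) Rx(roll)).
In Python, from rig import ctrl, snapshot, calibration, order, models gives the robot as it stands.
- The arm moves only by the tool jog_arm, never from a script. Its argument "increments" is a list of rows, each a list of 7 numbers: the shift along the tool's x, y, z in mm, then the turn, a rotation vector about the tool's x, y, z in rad, then the finger opening in mm, from 0 to 87. In form: [[x, y, z, ax, ay, az, claw], ...]. A call has 1 to 8 rows; each row shifts and turns the commanded pose from where the row before left it, along the tool's axes as they then stand; what a row does not reach is not made up. A row lasts 1/12 s, in which the tool goes at most 41.7 mm and 7.16 degrees, less where a joint would pass 70% of its speed; a pose out of reach is approached as far as the arm can. A call with a gripper value outside its range is refused whole. The fingers move at their own pace and stop on an object; the grip force is fixed at half the most. Time passes only in rows, so rows that do not move let the fingers close. It gives the time, the measured TCP pose, the force, the opening and the grip force at its end, in the units of the state.
- ctrl.get_obs(): the state, without advancing time (a new reading comes with each control period).
- snapshot(name): name is "side" or "top"; returns (picture, depth): 480x640x3 uint8, red, green, blue; 480x640 float32, m along the optical axis (not along the pixel's ray), 0 where there is no reading.
- calibration(name): a dict with "fx", "fy", "cx", "cy" (pixels), "position" and "attitude" of the camera in the world. Camera axes: x right, y down, z forward; pixel columns grow to the right and rows downward; lengths in m; the calibration is good to about 2 mm. A picture is of the moment at which its call begins. calibration takes no time and is no camera call.
- order.finish_job(): hands the job in; it is judged then, once.
Trained networks look in the newest picture that a camera, given by its name, has taken for a name from the list of things; names that differ only in an ending like _2 or _b are one class to them, and where a whole thing is asked for, a point or a joint stands for the part that bears it (a point fixed in the world has none). Each returns a list of dicts, best first, with "conf" (0 to 1); they miss things now and then, are a little off and sometimes report something else, mostly with a low value. They report only what shows in the picture. A call takes as long as a camera call.
- models.search_frame(camera, name): "point" ([x, y, z] in m, in the coordinates of the camera as it stood for that picture, good to about 4 mm: the middle of the surface that is visible of it).
The state is a dict: "t": time; "joints": joint angles; "joint_vel": joint speeds; "joint_torque": joint torques, N m; "tool_pos": TCP position; "tcp_rot": TCP orientation; "force": force on the tool from outside, world axes, zero at the start; "torque": the same for the moment, N m; "opening": finger opening in m; "gripper_force": force on a finger pad.
Only numpy, scipy, OpenCV 4.12 (cv2) and the standard library are available. Lean on these libraries where they do the work, as an engineer would, in place of code of your own. Each camera call takes 0.05 s, during which the arm holds its last target. There are 200 camera calls.

## Working session

There is one attempt and no reset: what is moved stays moved. The work goes in short steps, Python scripts to look and compute and a tool call to move; the robot and the scene stay as the last step left them, time stands still between calls to the robot, and variables do not carry over. Pictures are saved under pics/ and viewed, at most 10 in all, crops included, and the job is handed in when it is done.

Besides the shell and the picture viewer there is one more tool, called after "Call:" in YAML: its name, and indented under it one key for each argument. jog_arm: Moves the arm, as the interface text tells. Its arguments: {"type":"object","properties":{"increments":{"type":"array","items":{"type":"array","items":{"type":"number"}}}},"required":["increments"]}

```bash
ls; mkdir -p pics; cat > h.py <<'E'
import numpy as np, cv2
from scipy.spatial.transform import Rotation as R
from rig import ctrl, snapshot, calibration, order, models
def cam(n):
    c=calibration(n); a=np.array(c['attitude'],float)
    M=a if a.shape==(3,3) else R.from_euler('xyz',a,degrees=True).as_matrix()
    return c,M,np.array(c['position'])
def cloud(n,d):
    c,M,p=cam(n); v,u=np.mgrid[:480,:640]
    P=np.stack([(u-c['cx'])/c['fx']*d,(v-c['cy'])/c['fy']*d,d],-1)
    return P@M.T+p
def find(n,name):
    c,M,p=cam(n)
    return [(round(r['conf'],2),np.round(M@np.array(r['point'])+p,4)) for r in models.search_frame(n,name)[:2]]
E
python3 - <<'E'
from h import *
for n in ('side','top'):
    print(calibration(n))
    im,d=snapshot(n); cv2.imwrite(f'pics/{n}0.png',im[...,::-1]); np.save(f'{n}0.npy',d)
    for k in ['kiln','door_panel','door_handle','door_hinge','vent_cover','rail_stop','roof_bowl','glaze_jar','clay_mug']:
        print(n,k,find(n,k))
print(ctrl.get_obs())
E
```

```text
pics
{'fx': 575.7656610730231, 'fy': 575.7656610730231, 'cx': 309.73984635314395, 'cy': 242.84529374255186, 'position': array([ 0.26214858, -0.02722557,  1.30189554]), 'attitude': array([-162.3298989 ,   -0.35491945,  -81.41533432])}
side kiln [(0.79, array([ 0.6157, -0.1019,  0.2809]))]
side door_panel [(0.89, array([ 0.4645, -0.0929,  0.2507]))]
side door_handle [(0.67, array([ 0.465 , -0.0943,  0.2557]))]
side door_hinge [(0.9, array([ 0.4629, -0.0952,  0.2521]))]
side vent_cover [(0.87, array([ 0.6354, -0.1452,  0.292 ]))]
side rail_stop [(0.59, array([ 0.6142, -0.1046,  0.2749]))]
side roof_bowl [(0.59, array([ 0.7282, -0.01  ,  0.2946]))]
side glaze_jar [(0.84, array([0.4604, 0.1576, 0.0856]))]
side clay_mug [(0.82, array([ 0.5237, -0.45  ,  0.0454])), (0.62, array([ 0.6142, -0.0995,  0.2773]))]
{'fx': 536.1137943560789, 'fy': 536.1137943560789, 'cx': 318.1812614571827, 'cy': 244.67216178456135, 'position': array([0.50794587, 0.02945609, 1.23263718]), 'attitude': array([-172.95815419,   -0.97215207,  -89.16667882])}
top kiln [(0.96, array([ 0.662 , -0.0984,  0.2774]))]
top door
[... 504 characters left out ...]
]))]
{'t': 1.0, 'joints': array([68.94964534, 19.03353532, -3.70587342, 83.65683907,  1.23832828,
       77.34469362, -5.07132578]), 'joint_vel': array([ 0.01077861, -0.08101643, -0.00322303, -0.01217408, -0.00657554,
       -0.08817234,  0.02312566]), 'joint_torque': array([ 1.62362321e-03, -6.23048830e+01,  2.56855076e-02, -3.90123832e+01,
       -6.11152430e-02,  3.15318711e-02, -5.32650404e-05]), 'tool_pos': array([ 0.21126278, -0.58823461,  0.22258289]), 'tcp_rot': array([1.79995246e+02, 2.97385590e-05, 1.97540533e+01]), 'force': array([-0.50843256,  0.77454065, -0.11186771]), 'torque': array([ 0.01348392, -0.01685946, -0.01126291]), 'gripper_force': 0.0, 'opening': 0.08685842844979072}
```

View pics/top0.png

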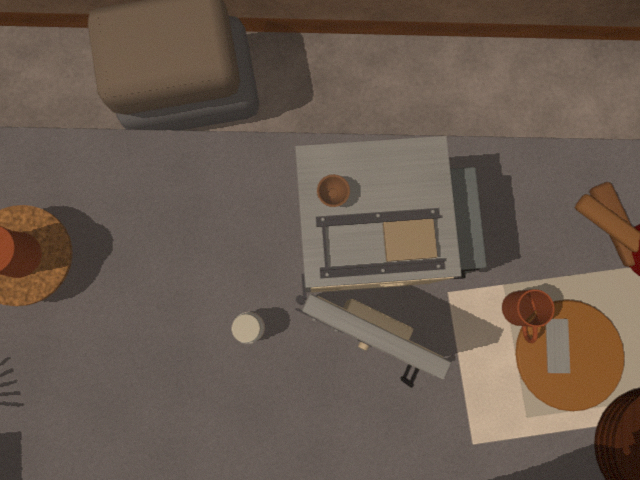

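```bash
python3 - <<'E'
from h import *
for n in ('top','side'):
    P=cloud(n,np.load(n+'0.npy')); z=P[...,2]
    def rect(m,t):
        m=cv2.morphologyEx(m.astype(np.uint8),cv2.MORPH_OPEN,np.ones((2,2)))
        k,l,s,c=cv2.connectedComponentsWithStats(m)
        i=1+np.argmax(s[1:,4]); q=P[l==i]
        r=cv2.minAreaRect((q[:,:2]*1000).astype(np.float32)); print(n,t,len(q),q[:,2].mean().round(4),np.round(r[0]),np.round(r[1]),round(r[2],1)); print(np.round(cv2.boxPoints(r)).tolist())
    rect((z>.268)&(z<.283),'roof'); rect((z>.2855)&(z<.297)&(P[...,0]<.69),'cover'); rect((z>.255)&(z<.2695)&(P[...,0]<.56),'door')
E
```

```text
top roof 15525 0.2803 [ 716. -132.] [328. 411.] 13.6
[[508.0, 29.0], [605.0, -370.0], [924.0, -293.0], [827.0, 107.0]]
top cover 1975 0.2949 [604. -77.] [ 92. 271.] 23.3
[[508.0, 29.0], [615.0, -220.0], [700.0, -183.0], [592.0, 66.0]]
top door 292 0.2678 [513.  10.] [52. 37.] 64.4
[[485.0, -6.0], [518.0, -22.0], [541.0, 25.0], [507.0, 41.0]]
side roof 15274 0.2789 [ 851. -133.] [ 352. 1196.] 77.0
[[229.0, -169.0], [1394.0, -439.0], [1473.0, -96.0], [309.0, 173.0]]
side cover 1720 0.2957 [ 469. -119.] [105. 440.] 79.4
[[243.0, -130.0], [676.0, -211.0], [695.0, -108.0], [262.0, -27.0]]
side door 2277 0.2691 [377. -91.] [317. 254.] 75.7
[[215.0, -213.0], [461.0, -276.0], [539.0, 31.0], [293.0, 94.0]]
```

The top view shows the kiln roof with corners at about (296,147), (446,137) and (460,277). The cover lies at (383–438, 220–262), and the stop is near (325,245). The door's top edge runs from (308,298) to (447,372), with its handle at (410,375). The jar is at (248,327) and the mug at (535,307).

```bash
python3 - <<'E'
from h import *
im=cv2.imread('pics/top0.png')[190:390,280:500]
cv2.imwrite('pics/crop0.png',cv2.resize(im,None,fx=3,fy=3,interpolation=cv2.INTER_CUBIC))
E
```

```text
(no output)
```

View pics/crop0.png

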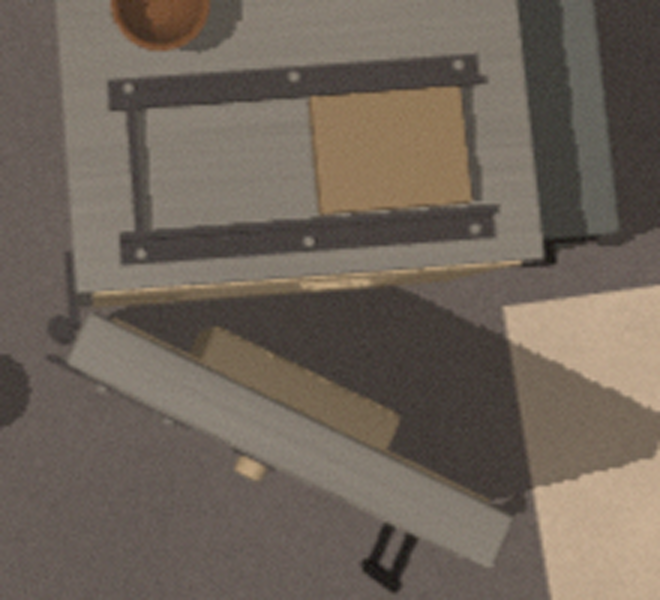

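View pics/side0.png

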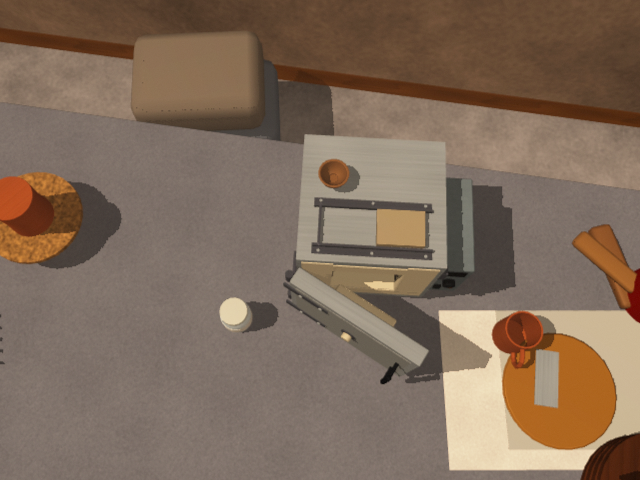

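The crop shows these corners, in crop pixels (picture pixel = 280+u/3, 190+v/3):
- Roof front: (77,295) and (543,260).
- Door top: (95,315), (67,365), (512,517) and (490,567).
- Cover: (311,97), (463,86), (472,200) and (320,214).
- Stop inner face: (147,108) to (150,232).

In the side view the roof corners are (304,136), (446,143), (446,267) and (298,262).

```bash
cat >> h.py <<'E'
def pix(n,uv,z):
    c,M,p=cam(n); uv=np.atleast_2d(uv).astype(float)
    r=np.c_[(uv[:,0]-c['cx'])/c['fx'],(uv[:,1]-c['cy'])/c['fy'],np.ones(len(uv))]@M.T
    return p+r*((z-p[2])/r[:,2])[:,None]
def fit(A,B): # 2D rigid: B = R A + t
    A=np.array(A,float);B=np.array(B)[:,:2];a=A-A.mean(0);b=B-B.mean(0)
    th=np.arctan2((a[:,0]*b[:,1]-a[:,1]*b[:,0]).sum(),(a*b).sum())
    Rm=np.array([[np.cos(th),-np.sin(th)],[np.sin(th),np.cos(th)]]);t=B.mean(0)-Rm@A.mean(0)
    return th,t,np.linalg.norm(A@Rm.T+t-B,axis=1)*1000
E
python3 - <<'E'
from h import *
np.set_printoptions(precision=4,suppress=True)
c=lambda L:np.array(L)/3+[280,190]
roof=[[.13,.14],[.13,-.14],[-.13,-.14],[-.13,.14]]
th={}
for n,rf,dr,cv in [('top',[[296,147],[446,137]]+c([[543,260],[77,295]]).tolist(),c([[95,315],[67,365],[512,517],[490,567]]),c([[311,97],[463,86],[472,200],[320,214]])),
  ('side',[[304,136],[446,143],[446,267],[298,262]],[[300,272],[288,292],[427,350],[411,372]],[[377,209],[425,210],[425,247],[376,246]])]:
    k=fit(roof,pix(n,rf,.275)); print(n,'kiln',k)
    d=fit([[.0175,-.012],[-.0175,-.012],[.0175,-.292],[-.0175,-.292]],pix(n,dr,.267)); print('door',d,'angle',k[0]-d[0],d[0]-k[0])
    Rm=R.from_euler('z',k[0]).as_matrix()[:2,:2]
    print('hinge from kiln',Rm@[-.1495,.152]+k[1],'stop',Rm@[-.06,.0975]+k[1])
    q=pix(n,cv,.290); print('cover',((q[:,:2]-k[1])@Rm))
    D=cloud(n,np.load(n+'0.npy'))[...,2]
    print('roof z',np.median(D[150:165,400:430]),'cover z',np.median(D[228:242,392:418]), 'door',np.median(D[333:337,376:380]) )
E
```

```text
top kiln (np.float64(0.08852767835680472), array([ 0.6898, -0.0917]), array([0.8413, 0.6155, 0.4588, 0.2066]))
door (np.float64(-0.4314108016153433), array([0.5275, 0.0464]), array([3.6421, 1.4587, 2.8221, 2.9658])) angle 0.519938479972148 -0.519938479972148
hinge from kiln [0.5274 0.0465] stop [0.6214 0.0001]
cover [[-0.0238 -0.0073]
 [-0.0236 -0.0986]
 [-0.092  -0.097 ]
 [-0.0937 -0.0064]]
roof z 0.276842593982947 cover z 0.29185113386462264 door 0.2677481798597034
side kiln (np.float64(0.10122655578100911), array([ 0.6908, -0.0927]), array([0.6096, 2.4596, 4.9953, 2.3928]))
door (np.float64(-0.42309257283818746), array([0.5179, 0.0507]), array([ 7.6861,  9.6934,  8.6588, 12.0798])) angle 0.5243191286191966 -0.5243191286191966
hinge from kiln [0.5267 0.0434] stop [ 0.6213 -0.0017]
cover [[-0.0244 -0.0053]
 [-0.0219 -0.0956]
 [-0.0949 -0.0947]
 [-0.0975 -0.0044]]
roof z 0.27610403176299325 cover z 0.2909024024423368 door 0.26791036266726886
```

Call:
jog_arm:
  increments:
    - [0,0,-1.2,0,0,0.097,0]
    - [0,0,-1.2,0,0,0.097,0]
    - [0,0,-1.2,0,0,0.097,0]
    - [0,0,-1.2,0,0,0.097,0]
    - [0,0,-1.2,0,0,0.097,0]
    - [0,0,-1.2,0,0,0.097,0]
    - [0,0,-1.2,0,0,0.097,0]
    - [0,0,-1.2,0,0,0.097,0]

```text
t: 1.67
tool_pos: [0.2113, -0.5882, 0.2322]
tcp_rot: [180.0, -0.0, -25.0]
force: [0.6, 0.2, -1.1]
opening: 0.0417
gripper_force: 0.0
```

```bash
cat >> h.py <<'E'
def go(p,yaw=None):
    o=ctrl.get_obs(); M=R.from_euler('xyz',o['tcp_rot'],degrees=True)
    print('t',o['t'],'pos',np.round(o['tool_pos'],4),'rot',np.round(o['tcp_rot'],2),'F',np.round(o['force'],1),'shift mm',np.round(M.inv().apply(np.array(p)-o['tool_pos'])*1000,1), 'az', None if yaw is None else round(np.radians(o['tcp_rot'][2])-yaw,4))
E
python3 -c "
from h import *
go([.375,-.148,.232],-.431)"
```

```text
t 1.6667 pos [ 0.2113 -0.5882  0.2322] rot [180.    -0.   -24.98] F [ 0.6  0.2 -1.1] shift mm [-3.750e+01 -4.682e+02  2.000e-01] az -0.005
```

Call:
jog_arm:
  increments:
    - [-3,-29,0,0,0,0,0]
    - [-3,-29,0,0,0,0,0]
    - [-3,-29,0,0,0,0,0]
    - [-3,-29,0,0,0,0,0]
    - [-3,-29,0,0,0,0,0]
    - [-3,-29,0,0,0,0,0]
    - [-3,-29,0,0,0,0,0]
    - [-3,-29,0,0,0,0,0]

```text
t: 2.33
tool_pos: [0.2867, -0.3661, 0.2323]
tcp_rot: [180.0, -0.0, -24.7]
force: [0.5, -0.9, 0.9]
opening: 0.001
gripper_force: 0.0
```

```bash
python3 -c "
from h import *
go([.375,-.148,.232],-.431)
"
```

```text
t 2.3333 pos [ 0.2867 -0.3661  0.2323] rot [ 1.7998e+02 -2.0000e-02 -2.4700e+01] F [ 0.5 -0.9  0.9] shift mm [-1.09e+01 -2.35e+02  2.00e-01] az -0.0002
```

Call:
jog_arm:
  increments:
    - [-1,-29,0,0,0,0,0]
    - [-1,-29,0,0,0,0,0]
    - [-1,-29,0,0,0,0,0]
    - [-1,-29,0,0,0,0,0]
    - [-1,-29,0,0,0,0,0]
    - [-1,-29,0,0,0,0,0]
    - [-1,-29,0,0,0,0,0]
    - [-1,-29,0,0,0,0,0]

```text
t: 3.0
tool_pos: [0.3765, -0.152, 0.2324]
tcp_rot: [180.0, -0.0, -24.7]
force: [0.9, -0.8, -0.1]
opening: 0.0001
gripper_force: 0.0
```

```bash
python3 -c "
from h import *
go([.375,-.148,.232],-.431)
im,d=snapshot('side'); cv2.imwrite('pics/side1.png',im[...,::-1])
for a in (.02,.01):
    v=np.array([-.027,-.24]); m=R.from_euler('z',a).as_matrix()[:2,:2]; w=(m-np.eye(2))@v*1000; print(a,'row x',w[0],'y',-w[1],'az',-a)
"
```

```text
t 3.0 pos [ 0.3765 -0.152   0.2324] rot [ 1.7998e+02 -5.0000e-02 -2.4710e+01] F [ 0.9 -0.8 -0.1] shift mm [-3.  -3.   0.4] az -0.0003
0.02 row x 4.80507982640234 y 0.4919656006986547 az -0.02
0.01 row x 2.4013099889500373 y 0.25799560002216315 az -0.01
```

View pics/side1.png

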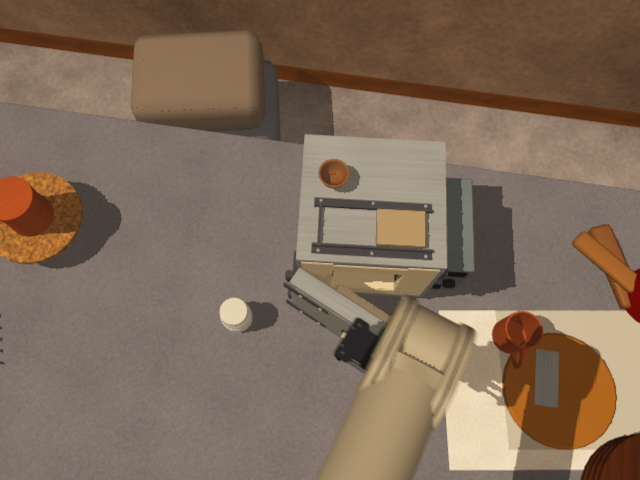

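The side view shows the gripper at about (358,340), in front of the door's outer face and clear of it; the jar and mug haven't been touched.

Call:
jog_arm:
  increments:
    - [5,0,0,0,0,0,0]
    - [5,0,0,0,0,0,0]
    - [5,0,0,0,0,0,0]
    - [4,0,0,0,0,0,0]
    - [3,0,0,0,0,0,0]
    - [2,0,0,0,0,0,0]
    - [2,0,0,0,0,0,0]
    - [2,0,0,0,0,0,0]

```text
t: 3.72
tool_pos: [0.4013, -0.1653, 0.232]
tcp_rot: [180.0, 0.0, -24.7]
force: [-1.7, -0.3, 0.2]
opening: 0.0003
gripper_force: 0.8
```

Call:
jog_arm:
  increments:
    - [2.4,0.3,0,0,0,-0.01,0]
    - [2.4,0.3,0,0,0,-0.01,0]
    - [2.4,0.3,0,0,0,-0.01,0]
    - [2.4,0.3,0,0,0,-0.01,0]
    - [2.4,0.3,0,0,0,-0.01,0]
    - [2.4,0.3,0,0,0,-0.01,0]
    - [2.4,0.3,0,0,0,-0.01,0]
    - [2.4,0.3,0,0,0,-0.01,0]

```text
t: 4.38
tool_pos: [0.4186, -0.1747, 0.2321]
tcp_rot: [-180.0, 0.0, -20.1]
force: [-1.8, 1.1, -1.3]
opening: 0.0001
gripper_force: 0.8
```

```bash
cat >> h.py <<'E'
def door():
    o=ctrl.get_obs(); y=np.radians(o['tcp_rot'][2]); d=o['tool_pos'][:2]-[.527,.0465]
    l=R.from_euler('z',-y).apply([*d,0]); print('F',np.round(o['force'],1),'yaw',round(y,4),'in door axes about hinge',np.round(l[:2],4),'left to shut',round(.0885-y,4), 'implied door yaw', round(y+(-(.027)-l[0])/l[1],4))
E
python3 -c "
from h import *
door()"
```

```text
F [-1.8  1.1 -1.3] yaw -0.3501 in door axes about hinge [-0.026 -0.245] left to shut 0.4386 implied door yaw -0.346
```

Call:
jog_arm:
  increments:
    - [3.6,0.4,0,0,0,-0.015,0]
    - [4.9,0.5,0,0,0,-0.02,0]
    - [4.9,0.5,0,0,0,-0.02,0]
    - [4.9,0.5,0,0,0,-0.02,0]
    - [4.9,0.5,0,0,0,-0.02,0]
    - [4.9,0.5,0,0,0,-0.02,0]
    - [4.9,0.5,0,0,0,-0.02,0]
    - [3.6,0.4,0,0,0,-0.015,0]

```text
t: 5.05
tool_pos: [0.453, -0.1888, 0.2322]
tcp_rot: [-180.0, -0.0, -11.4]
force: [-1.9, 1.1, 0.4]
opening: 0.0004
gripper_force: 0.8
```

```bash
python3 -c "
from h import *
door()"
```

```text
F [-1.9  1.1  0.4] yaw -0.1993 in door axes about hinge [-0.026  -0.2453] left to shut 0.2878 implied door yaw -0.195
```

Call:
jog_arm:
  increments:
    - [3.6,0.4,0,0,0,-0.015,0]
    - [3.6,0.4,0,0,0,-0.015,0]
    - [3.6,0.4,0,0,0,-0.015,0]
    - [3.6,0.4,0,0,0,-0.015,0]
    - [3.6,0.4,0,0,0,-0.015,0]
    - [3.6,0.4,0,0,0,-0.015,0]
    - [3.6,0.4,0,0,0,-0.015,0]
    - [2.4,0.3,0,0,0,-0.01,0]

```text
t: 5.72
tool_pos: [0.4796, -0.1959, 0.2322]
tcp_rot: [180.0, -0.0, -4.9]
force: [-1.5, 1.0, 0.3]
opening: 0.0006
gripper_force: 0.8
```

```bash
python3 -c "
from h import *
door()"
```

```text
F [-1.5  1.   0.3] yaw -0.0847 in door axes about hinge [-0.0267 -0.2455] left to shut 0.1732 implied door yaw -0.0835
```

Call:
jog_arm:
  increments:
    - [2.4,0.3,0,0,0,-0.01,0]
    - [2.4,0.3,0,0,0,-0.01,0]
    - [2.4,0.3,0,0,0,-0.01,0]
    - [2.4,0.3,0,0,0,-0.01,0]
    - [2.4,0.3,0,0,0,-0.01,0]
    - [2.4,0.3,0,0,0,-0.01,0]
    - [2.4,0.3,0,0,0,-0.01,0]
    - [2.4,0.3,0,0,0,-0.01,0]

```text
t: 6.38
tool_pos: [0.4985, -0.1992, 0.2322]
tcp_rot: [180.0, -0.0, -0.3]
force: [-1.1, 0.8, -0.3]
opening: 0.0003
gripper_force: 0.7
```

Call:
jog_arm:
  increments:
    - [1.9,0.2,0,0,0,-0.008,0]
    - [1.9,0.2,0,0,0,-0.008,0]
    - [1.9,0.2,0,0,0,-0.008,0]
    - [1.9,0.2,0,0,0,-0.008,0]
    - [1.5,0.2,0,0,0,-0.006,0]
    - [1.5,0.2,0,0,0,-0.006,0]
    - [1.5,0.2,0,0,0,-0.006,0]
    - [1.2,0.1,0,0,0,-0.005,0]

```text
t: 7.05
tool_pos: [0.5117, -0.2005, 0.2322]
tcp_rot: [180.0, -0.0, 2.8]
force: [-1.8, 1.3, 1.0]
opening: 0.0006
gripper_force: 0.7
```

```bash
python3 -c "
from h import *
door()"
```

```text
F [-1.8  1.3  1. ] yaw 0.0493 in door axes about hinge [-0.0275 -0.2459] left to shut 0.0392 implied door yaw 0.0475
```

Call:
jog_arm:
  increments:
    - [1,0.1,0,0,0,-0.004,0]
    - [1,0.1,0,0,0,-0.004,0]
    - [1,0.1,0,0,0,-0.004,0]
    - [1,0.1,0,0,0,-0.004,0]
    - [1,0.1,0,0,0,-0.004,0]
    - [1,0.1,0,0,0,-0.004,0]
    - [0.8,0.1,0,0,0,-0.003,0]
    - [0.8,0.1,0,0,0,-0.003,0]

```text
t: 7.72
tool_pos: [0.5192, -0.201, 0.2321]
tcp_rot: [180.0, -0.0, 4.5]
force: [-0.9, -0.7, 1.0]
opening: 0.0003
gripper_force: 0.7
```

Call:
jog_arm:
  increments:
    - [0.6,0,0,0,0,-0.002,0]
    - [0.6,0,0,0,0,-0.002,0]
    - [0.6,0,0,0,0,-0.002,0]
    - [0.6,0,0,0,0,-0.002,0]
    - [0.6,0,0,0,0,0,0]

```text
t: 8.13
tool_pos: [0.5222, -0.2006, 0.2321]
tcp_rot: [180.0, -0.0, 5.0]
force: [-0.3, -0.3, -0.4]
opening: 0.0003
gripper_force: 0.7
```

```bash
python3 -c "
from h import *
door()"
```

```text
F [-0.3 -0.3 -0.4] yaw 0.0869 in door axes about hinge [-0.0262 -0.2457] left to shut 0.0016 implied door yaw 0.0901
```

Call:
jog_arm:
  increments:
    - [0.5,0,0,0,0,0,0]
    - [0.5,0,0,0,0,0,0]
    - [0.5,0,0,0,0,0,0]
    - [0.5,0,0,0,0,0,0]

```text
t: 8.47
tool_pos: [0.5237, -0.2004, 0.2321]
tcp_rot: [180.0, 0.1, 5.0]
force: [-6.8, -1.4, 2.5]
opening: 0.0003
gripper_force: 3.7
```

Call:
jog_arm:
  increments:
    - [0.5,0,0,0,0,0,0]
    - [0.5,0,0,0,0,0,0]
    - [0.5,0,0,0,0,0,0]

```text
t: 8.72
tool_pos: [0.5237, -0.2004, 0.2321]
tcp_rot: [-180.0, 0.3, 4.9]
force: [-16.9, 1.5, 7.3]
opening: 0.0004
gripper_force: 8.1
```

The TCP has stopped at x=0.5237 while the force rises to 17 N, so the door is against the case. I'll back off and look.

Call:
jog_arm:
  increments:
    - [-2,0,0,0,0,0,0]
    - [-4,0,0,0,0,0,0]
    - [-8,0,0,0,0,0,0]
    - [-15,0,0,0,0,0,0]
    - [-15,0,0,0,0,0,0]
    - [-10,10,-15,0,0,0,0]
    - [0,15,-30,0,0,0,0]
    - [0,15,-30,0,0,0,0]

```text
t: 9.38
tool_pos: [0.474, -0.2448, 0.3079]
tcp_rot: [-180.0, 0.0, 5.0]
force: [1.0, 0.6, 0.2]
opening: 0.0006
gripper_force: 0.0
```

```bash
python3 - <<'E'
from h import *
im,d=snapshot('top'); cv2.imwrite('pics/crop1.png',cv2.resize(im[190:390,280:500,::-1],None,fx=3,fy=3,interpolation=cv2.INTER_CUBIC))
Rm=R.from_euler('z',.0885).as_matrix()[:2,:2]; k=np.array([.6898,-.0917])
for y in (-.125,-.0975,-.005): print(y,k+Rm@[-.06,y])
go([*(k+Rm@[-.06,-.14]),.33],.0885)
E
```

```text
-0.125 [ 0.64108288 -0.22151387]
-0.0975 [ 0.6386523 -0.1941215]
-0.005 [ 0.63047674 -0.1019835 ]
t 9.4333 pos [ 0.4757 -0.2491  0.3143] rot [179.69  -0.35   4.78] F [-2.4 -2.5  4.4] shift mm [167.3   1.4 -14.7] az -0.0051
```

View pics/crop1.png

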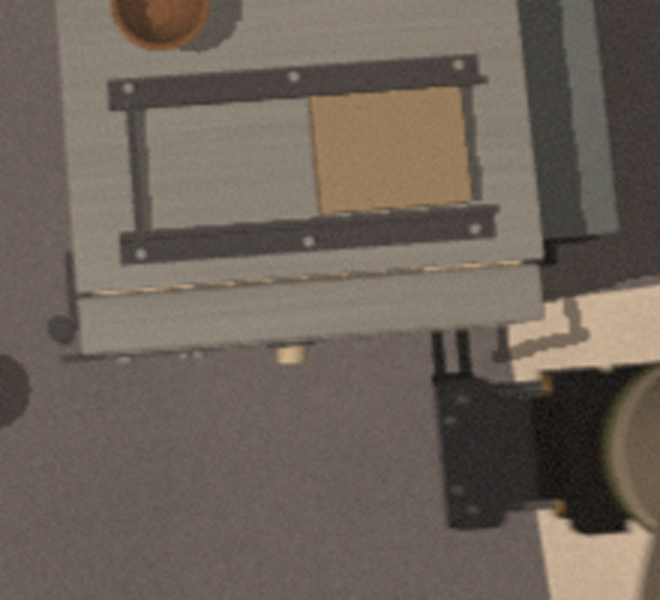

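The crop shows the door flush with the case, with an even hairline seam from (80,293) to (540,262). The cover is unmoved, so next I go to the cover's right end.

Call:
jog_arm:
  increments:
    - [0,0,-16,0,0,-0.005,0]
    - [24,0,0,0,0,0,0]
    - [24,0,0,0,0,0,0]
    - [24,0,0,0,0,0,0]
    - [24,0,0,0,0,0,0]
    - [24,0,0,0,0,0,0]
    - [24,0,0,0,0,0,0]
    - [24,0,0,0,0,0,0]

```text
t: 10.1
tool_pos: [0.6436, -0.2291, 0.3231]
tcp_rot: [-180.0, -0.0, 5.3]
force: [-0.5, -0.5, -0.1]
opening: 0.0007
gripper_force: 0.0
```

```bash
python3 - <<'E'
from h import *
Rm=R.from_euler('z',.0885).as_matrix()[:2,:2]; k=np.array([.6898,-.0917])
go([*(k+Rm@[-.06,-.14]),.282],.0885)
E
```

```text
t 10.1 pos [ 0.6436 -0.2291  0.3231] rot [-1.80e+02 -3.00e-02  5.26e+00] F [-0.5 -0.5 -0.1] shift mm [-1.9  7.2 41.1] az 0.0033
```

Call:
jog_arm:
  increments:
    - [-2,7,5,0,0,0.003,0]
    - [0,0,10,0,0,0,0]
    - [0,0,10,0,0,0,0]
    - [0,0,6,0,0,0,0]
    - [0,0,4,0,0,0,0]
    - [0,0,3,0,0,0,0]
    - [0,0,0,0,0,0,0]

```text
t: 10.68
tool_pos: [0.6407, -0.2366, 0.2849]
tcp_rot: [180.0, 0.0, 5.1]
force: [-0.1, -0.1, 0.3]
opening: 0.0007
gripper_force: 0.0
```

```bash
python3 - <<'E'
from h import *
Rm=R.from_euler('z',.0885).as_matrix()[:2,:2]; k=np.array([.6898,-.0917])
go([*(k+Rm@[-.06,-.1125]),.284],.0885)
E
```

```text
t 10.6833 pos [ 0.6407 -0.2366  0.2849] rot [1.7999e+02 2.0000e-02 5.0700e+00] F [-0.1 -0.1  0.3] shift mm [  1.7 -27.5   0.9] az 0.0
```

Call:
jog_arm:
  increments:
    - [1,-6,1,0,0,0,0]
    - [0.5,-6,1,0,0,0,0]
    - [0,-5,0,0,0,0,0]
    - [0,-3,0,0,0,0,0]
    - [0,-3,0,0,0,0,0]
    - [0,-3,0,0,0,0,0]
    - [0,-3,0,0,0,0,0]
    - [0,-3,0,0,0,0,0]

```text
t: 11.35
tool_pos: [0.6399, -0.2043, 0.2832]
tcp_rot: [180.0, -0.0, 5.1]
force: [0.1, -0.1, -0.1]
opening: 0.0003
gripper_force: 0.0
```

```bash
python3 - <<'E'
from h import *
im,d=snapshot('top'); cv2.imwrite('pics/crop2.png',cv2.resize(im[190:390,280:500,::-1],None,fx=3,fy=3,interpolation=cv2.INTER_CUBIC))
Rm=R.from_euler('z',.0885).as_matrix()[:2,:2]; k=np.array([.6898,-.0917])
go([*(k+Rm@[-.06,-.015]),.284],.0885)
E
```

```text
t 11.4 pos [ 0.64   -0.2035  0.2833] rot [-1.7999e+02 -1.0000e-02  5.1300e+00] F [ 0.1  0.9 -0.1] shift mm [ -0.4 -91.9  -0.7] az 0.001
```

View pics/crop2.png

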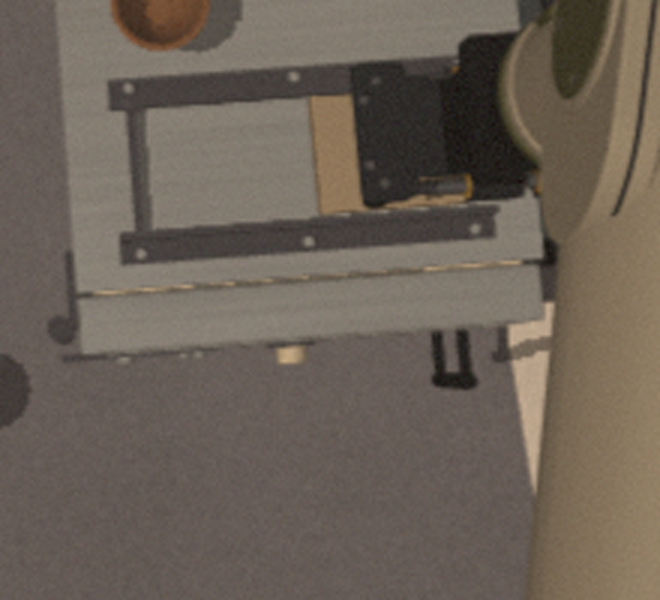

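The cover's left edge is still at (312,97)–(320,213), so it hasn't moved yet. I'll keep pushing.

Call:
jog_arm:
  increments:
    - [0,-3,0,0,0,0,0]
    - [0,-3,0,0,0,0,0]
    - [0,-3,0,0,0,0,0]
    - [0,-3,0,0,0,0,0]
    - [0,-4,0,0,0,0,0]
    - [0,-4,0,0,0,0,0]
    - [0,-4,0,0,0,0,0]
    - [0,-4,0,0,0,0,0]

```text
t: 12.07
tool_pos: [0.6374, -0.1761, 0.2831]
tcp_rot: [180.0, 0.0, 5.1]
force: [0.2, 0.3, 0.2]
opening: 0.0001
gripper_force: 0.4
```

```bash
cat >> h.py <<'E'
def cover():
    im,d=snapshot('top'); cv2.imwrite('pics/last.png',cv2.resize(im[190:390,280:500,::-1],None,fx=3,fy=3,interpolation=cv2.INTER_CUBIC))
    Rm=R.from_euler('z',.0885).as_matrix()[:2,:2]; k=np.array([.6898,-.0917])
    f=im.astype(int); m=(f[...,0]-f[...,2]>35)
    v,u=np.nonzero(m); q=(pix('top',np.c_[u,v],.29)[:,:2]-k)@Rm
    s=(abs(q[:,0]+.06)<.02)&(q[:,1]>-.14)&(q[:,1]<.12); print('cover y visible',np.percentile(q[s,1],[1,99.5]).round(4))
    go([*(k+Rm@[-.06,-.015]),.284],.0885)
E
python3 -c "
from h import *
cover()"
```

```text
cover y visible [-0.1397  0.0199]
t 12.1167 pos [ 0.6375 -0.175   0.2832] rot [-179.97   -0.      5.16] F [ 1.2 -0.3  0.2] shift mm [ -0.4 -63.3  -0.8] az 0.0016
```

Call:
jog_arm:
  increments:
    - [0,-4,0,0,0,0,0]
    - [0,-4,0,0,0,0,0]
    - [0,-4,0,0,0,0,0]
    - [0,-4,0,0,0,0,0]
    - [0,-4,0,0,0,0,0]
    - [0,-4,0,0,0,0,0]
    - [0,-4,0,0,0,0,0]
    - [0,-4,0,0,0,0,0]

```text
t: 12.78
tool_pos: [0.6346, -0.1444, 0.2832]
tcp_rot: [180.0, -0.0, 5.1]
force: [-0.4, -2.4, 0.1]
opening: 0.0003
gripper_force: 0.8
```

Call:
jog_arm:
  increments:
    - [0,-4,0,0,0,0,0]
    - [0,-4,0,0,0,0,0]
    - [0,-4,0,0,0,0,0]
    - [0,-4,0,0,0,0,0]
    - [0,-3,0,0,0,0,0]
    - [0,-3,0,0,0,0,0]
    - [0,-2,0,0,0,0,0]
    - [0,-2,0,0,0,0,0]

```text
t: 13.45
tool_pos: [0.6323, -0.1187, 0.2832]
tcp_rot: [180.0, -0.0, 5.1]
force: [0.9, -1.6, 1.1]
opening: 0.0001
gripper_force: 1.0
```

```bash
python3 -c "
from h import *
cover()"
```

```text
cover y visible [-0.139   0.0766]
t 13.5 pos [ 0.6323 -0.1182  0.2832] rot [-179.99   -0.      5.11] F [ 0.2 -2.   1.2] shift mm [-0.4 -6.3 -0.8] az 0.0006
```

View pics/last.png

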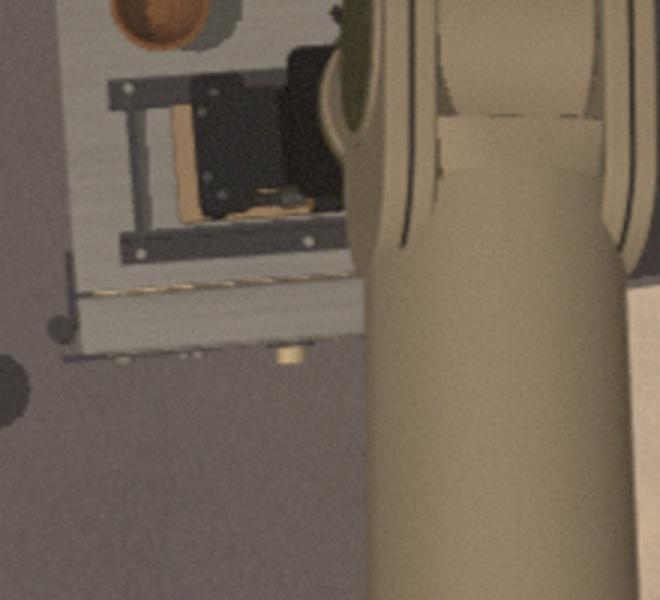

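The cover's left edge is now at (178,105)–(185,222), at kiln y = 77 mm, so its right end is at about -13 mm and well past the vent. I'll back off along the rails, then go up and to the right.

Call:
jog_arm:
  increments:
    - [0,3,0,0,0,0,0]
    - [0,8,0,0,0,0,0]
    - [0,12,0,0,0,0,0]
    - [0,10,-10,0,0,0,0]
    - [0,0,-25,0,0,0,0]
    - [0,0,-25,0,0,0,0]
    - [0,20,-15,0,0,0,0]
    - [0,30,0,0,0,0,0]

```text
t: 14.17
tool_pos: [0.6409, -0.2001, 0.3629]
tcp_rot: [180.0, -0.4, 5.3]
force: [0.8, -0.6, 0.6]
opening: 0.0007
gripper_force: 0.0
```

Call:
jog_arm:
  increments:
    - [0,30,0,0,0,0,0]
    - [0,30,0,0,0,0,0]
    - [0,30,0,0,0,0,0]
    - [0,30,0,0,0,0,0]
    - [0,30,0,0,0,0,0]
    - [0,20,0,0,0,0,0]
    - [0,10,0,0,0,0,0]
    - [0,0,0,0,0,0,0]

```text
t: 14.83
tool_pos: [0.6544, -0.3853, 0.3564]
tcp_rot: [180.0, 0.1, 4.8]
force: [-0.5, 0.2, 0.1]
opening: 0.0006
gripper_force: 0.0
```

```bash
python3 -c "
from h import *
cover()"
```

```text
cover y visible [-0.0115  0.0775]
t 14.8833 pos [ 0.6549 -0.383   0.3569] rot [-1.7998e+02  7.0000e-02  4.9300e+00] F [-1.1  1.3  0.7] shift mm [-1.00e-01 -2.72e+02  7.30e+01] az -0.0024
```

View pics/last.png

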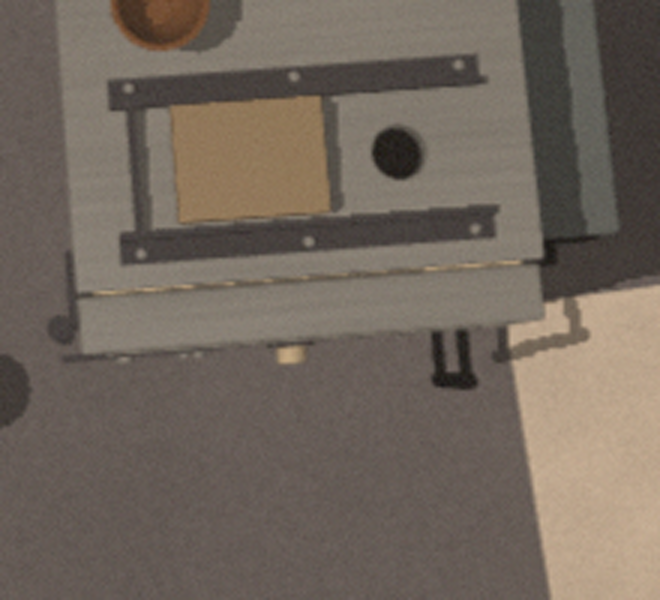

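The vent hole at (397,152) is fully uncovered, and the cover lies flat between the rails at (170–330, 97–222). The door is flush and the arm is clear.

```bash
python3 -c "
from rig import order
print(order.finish_job())"
```

```text
the job is handed in; nothing more can be done
None
```

The kiln door is shut, the vent cover has been slid along its rails so the hole is fully open, the pots and jar were not touched, and the job is handed in (no verdict was returned).

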